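# Clear the chopping board into the prep trays

## Task

Put the paring knife away first, before moving any of the vegetables: lay it flat and lengthwise in the steel tray. Then clear the chopping board: lay the two whole peppers side by side on the floor of the blue tray, and stand the two garlic bulbs upright, root end down, in the dark wooden tray. Leave the glass salt dish standing where it is.

Things in the scene. Friction and masses are not known exactly. Their poses are not given: they have to be found in the camera images.
- knife: Paring knife lying flat on the counter, 190 mm long: black handle 105 long x 20 wide x 16 mm high from x = -95 to +10 mm, thin steel blade from x = +10 to +95 mm, 7 to 9 mm above the underside. Origin: middle of its length, at its underside; x runs from handle to blade tip, z up. 60 g, centre of mass near x = -25 mm; grip it across the handle (along its y) near x = -25 mm.
- poblano: Whole dark green pepper (poblano) lying on the chopping board, body 95 mm long, 46 mm thick at the most, tapering to a tip at +x, with a pale stem 17 mm long at -x. Origin: middle of the body, on its axis, 23 mm above what it lies on; x along its length, z up; flat underside, does not roll. About 90 g. Grip it across, along its y.
- jalapeno: Small whole light green pepper (jalapeno) lying on the chopping board, body 66 mm long, 30 mm thick at the most, tapering to a tip at +x, with a pale stem 17 mm long at -x. Origin: middle of the body, on its axis, 15 mm above what it lies on; x along its length, z up; flat underside, does not roll. About 30 g. Grip it across, along its y.
- garlic_white: Large cream-white garlic bulb standing on its flat root end on the chopping board, round, 52 mm across at 20 mm height, 54 mm high to the top of its neck, root end 30 mm across. Origin: centre of its underside, z up through the neck. About 60 g.
- garlic_purple: Small purple garlic bulb standing on its flat root end on the chopping board, round, 42 mm across at 16 mm height, 43 mm high to the top of its neck, root end 24 mm across. Origin: centre of its underside, z up through the neck. About 35 g.
- board: Pale wooden chopping board, 170 (x) x 370 (y) x 18 mm thick, fixed to the counter; the peppers and garlic stand on it, its top 18 mm above the counter. Two loose thin pepper slices (rings 36 mm across, 8 mm high) also lie on it; they are not part of the job. Origin: centre of its underside.
- pepper_tray: Blue ceramic tray for the peppers, 140 x 220 x 30 mm high (outside; x by y), walls and floor 5 mm thick, so inside 130 x 210 mm and its floor 5 mm above the counter; fixed to the counter. Origin: centre of its underside; x across its short side, y along its long side, z up. Long side within 0.1 rad of the robot's y.
- garlic_tray: Dark wooden tray for the garlic, 140 x 220 x 30 mm high (outside; x by y), walls and floor 5 mm thick, so inside 130 x 210 mm and its floor 5 mm above the counter; fixed to the counter. Origin: centre of its underside; x across its short side, y along its long side, z up. Long side within 0.1 rad of the robot's y.
- knife_tray: Steel tray for the knife, 140 x 220 x 30 mm high (outside; x by y), walls and floor 5 mm thick, so inside 130 x 210 mm and its floor 5 mm above the counter; fixed to the counter. Origin: centre of its underside; x across its short side, y along its long side, z up. Long side within 0.1 rad of the robot's y.
- salt_dish: Small round glass dish of salt, 72 mm across, 35 mm high, loose on the counter, to be left alone. Origin: centre of its underside. A brown spice jar (48 mm across, 75 mm high) stands on the other side of the counter, not listed; the two may be swapped.

How it is judged (in metres and radians):
At the end, for the whole second after the job is handed in: Centres inside the right tray, on its floor to 12 mm: knife flat, lengthwise to 0.35 rad, 25 mm along, 55 mm across; peppers level to 0.37 rad, not stacked, within 90 mm along, 50 mm across; garlic upright to 0.3 rad, within 93 mm along, 53 mm across. All released, at rest (x of knife in the frame of knife_tray between -0.055 and 0.055 m and y of knife in the frame of knife_tray between -0.025 and 0.025 m and z of knife in the frame of knife_tray below 0.017 m and angle between the x axis of knife and the y axis of knife_tray, either way round below 0.35 rad and angle between knife's own z axis and vertical below 0.2 rad and linear speed of each of knife, poblano, jalapeno, garlic_white, garlic_purple below 0.02 m/s and contact force between each of knife, poblano, jalapeno, garlic_white, garlic_purple and the fingers below 0.1 N and x of poblano in the frame of pepper_tray between -0.05 and 0.05 m and y of poblano in the frame of pepper_tray between -0.09 and 0.09 m and z of poblano in the frame of pepper_tray below 0.04 m and angle between poblano's own x axis and vertical between 1.2 and 1.94 rad and x of jalapeno in the frame of pepper_tray between -0.05 and 0.05 m and y of jalapeno in the frame of pepper_tray between -0.09 and 0.09 m and z of jalapeno in the frame of pepper_tray below 0.032 m and angle between jalapeno's own x axis and vertical between 1.2 and 1.94 rad and x of garlic_white in the frame of garlic_tray between -0.053 and 0.053 m and y of garlic_white in the frame of garlic_tray between -0.093 and 0.093 m and z of each of garlic_white, garlic_purple in the frame of garlic_tray below 0.017 m and angle between each of garlic_white, garlic_purple's own z axis and vertical below 0.3 rad and x of garlic_purple in the frame of garlic_tray between -0.053 and 0.053 m and y of garlic_purple in the frame of garlic_tray between -0.093 and 0.093 m); the robot touches nothing.
It fails at once if a vegetable is moved more than 80 mm while the knife is not yet in the steel tray (not (x of knife in the frame of knife_tray between -0.055 and 0.055 m and y of knife in the frame of knife_tray between -0.025 and 0.025 m and z of knife in the frame of knife_tray below 0.017 m and angle between the x axis of knife and the y axis of knife_tray, either way round below 0.35 rad and angle between knife's own z axis and vertical below 0.2 rad) and distance of any of poblano, jalapeno, garlic_white, garlic_purple from where it was at the start of the episode above 0.08 m).
It fails at once if the salt dish is shifted more than 30 mm or tipped (distance of salt_dish from where it was at the start of the episode above 0.03 m or angle between salt_dish's own z axis and vertical above 0.4 rad).
It also fails if it takes over 125 s, if anything falls off the work surface, if the arm or the gripper's body presses on something with over 40 N, if the wrist force passes 120 N, or if a joint passes its speed limit or range.

## Robot

A 6-joint arm with a two-finger parallel gripper is mounted at the origin on the work surface. World frame = base frame: x ahead of the robot, y to its left, z up, the work surface at z = 0. Lengths are in mm, angles in rad, forces in N, time in s.
With the tool pointing down it reaches from about 275 to 1000 mm from the base axis. Payload 8.4 kg.
Tool frame: the origin (TCP) lies at the very end of the fingers, on their centre line; the grasp point (between the pads) lies 19 mm behind it; z points along the fingers, y is the line along which they close (so a half turn about z gives the same grasp; the last joint's range is limited). The gripper opens to 85 mm and grips with 20 to 120 N. Pads are 22 mm wide; open, the fingers measure 114 mm over their backs; the gripper's body (76 mm by 85 mm) begins 54 mm behind the grasp point. The pads swing forward as they close: fully open they stand 13 mm farther back than shut.
Start: joints at [-1.351, 0.353, 1.633, -0, 1.155, -0.002], TCP at [137.489, -609.692, 231.281] pointing down, gripper open.
Joint ranges: [-2.63, 2.63], [-0.92, 2.1], [0.06, 2.66], [-1.3, 4.44], [0, 2.69], [-3.02, 3.02]. Speed limits (rad/s): [2.22, 2.22, 2.79, 3.14, 3.14, 3.14].

## Interface

Orientations are given as [roll, pitch, yaw] about the fixed x, y, z axes, in that order (R = Rz(yaw) Ry(pitch) Rx(roll)).
In Python, from rig import sensors, grab_frame, camera_params, order gives the robot as it stands. The module is installed in compiled form; this text tells all that it offers.
- The arm moves only by the tool move_arm, never from a script. Its argument "motion" is a list of rows, each a list of 7 numbers: the turn, a rotation vector about the tool's x, y, z in parts of the range, where 1.0 means 2 rad, then the shift along the tool's x, y, z in fractions of the full range, 1 being 0.4 m, then the finger opening in m, from 0 to 0.0854. A call has 1 to 8 rows; each row is the pose to reach, as a shift and turn from the pose commanded when the call began, along the tool's axes at that moment; what a row does not reach only later rows make up. A row lasts 1/8 s, in which the tool goes at most 62.5 mm and 10.7 degrees, less where a joint would pass 70% of its speed; a pose out of reach is approached as far as the arm can. A shift or turn number past 1, either way, is cut back to 1. A call with a gripper value outside its range is refused whole. The fingers move at their own pace and stop on an object; "grip_force" is the grip in N (left out, the last holds). Time passes only in rows, so rows that repeat a pose let the fingers close. It gives the time, the measured TCP pose, the force, the opening and the grip force at its end, in the units of the state.
- sensors.sense(): the state, without advancing time (a new reading comes with each control period).
- grab_frame(name): name is "scene" or "side" or "wrist"; returns (picture, depth): 384x512x3 uint8, red, green, blue; 384x512 float32, mm along the optical axis (not along the pixel's ray), 0 where there is no reading.
- camera_params(name): a dict with "camera_matrix" (3x3 intrinsics, pixels), "k1" (the pictures are not rectified: a ray, as slopes to the right and down, at radius r is drawn at 1 + k1 r^2 times it, then the intrinsics apply), "world_from_camera" (4x4, takes a point from camera to world coordinates). Camera axes: x right, y down, z forward; pixel columns grow to the right and rows downward; lengths in mm; the calibration is good to about 2 mm. A picture is of the moment at which its call begins: read the wrist's pose just before it. camera_params takes no time and is no camera call; for the wrist camera it gives the pose at the moment of the call.
- order.sign_off(): hands the job in; it is judged then, once.
The state is a dict: "clock": time; "qpos": joint angles; "qvel": joint speeds; "joint_efforts": joint torques, N m; "eef_pos": TCP position; "tcp_rot": TCP orientation; "contact_force": force on the tool from outside, world axes, zero at the start; "wrist_torque": the same for the moment, N m; "opening": opening from 0.0 (shut) to 1.0 (fully open); "grasp_force": force on a finger pad.
Only numpy, scipy, OpenCV 4.12 (cv2) and the standard library are available. Lean on these libraries where they do the work, as an engineer would, in place of code of your own. Each camera call takes 0.05 s, during which the arm holds its last target. There are 200 camera calls.

## Working session

There is one attempt and no reset: what is moved stays moved. The work goes in short steps, Python scripts to look and compute and a tool call to move; the robot and the scene stay as the last step left them, time stands still between calls to the robot, and variables do not carry over. Pictures are saved under pics/ and viewed, at most 14 in all, crops included, and the job is handed in when it is done.

Besides the shell and the picture viewer there is one more tool, called as name([rows], argument=value, ...), one row to a line, values as JSON. move_arm: Moves the arm, as the interface text tells. Its arguments: {"type":"object","properties":{"motion":{"type":"array","items":{"type":"array","items":{"type":"number"}}},"grip_force":{"type":"number"}},"required":["motion"]}

```bash
mkdir -p pics
cat > h.py <<'E'
import numpy as np, cv2, sys
from rig import sensors, grab_frame, camera_params, order
def shot(n, tag):
    p=camera_params(n); im,d=grab_frame(n)
    cv2.imwrite(f'pics/{tag}.png',im[:,:,::-1]); np.savez(f'{tag}.npz',im=im,d=d,K=p['camera_matrix'],k1=p['k1'],T=p['world_from_camera'])
    return im,d,p
def load(tag):
    z=np.load(f'{tag}.npz'); return z['im'],z['d'],dict(camera_matrix=z['K'],k1=float(z['k1']),world_from_camera=z['T'])
def rays(uv,p):
    uv=np.float64(uv).reshape(-1,1,2)
    s=cv2.undistortPoints(uv,np.array(p['camera_matrix']),np.array([p['k1'],0,0,0.]))[:,0]
    T=np.array(p['world_from_camera']); dirs=np.c_[s,np.ones(len(s))]@T[:3,:3].T
    return T[:3,3],dirs
def onplane(uv,p,z):
    o,d=rays(uv,p); return o+d*((z-o[2])/d[:,2])[:,None]
def cloud(d,p):
    h,w=d.shape; u,v=np.meshgrid(np.arange(w),np.arange(h))
    o,r=rays(np.c_[u.ravel(),v.ravel()],p); return (o+r*d.ravel()[:,None]).reshape(h,w,3)
E
python3 - <<'E'
from h import *
print(sensors.sense())
for n in ['scene','side','wrist']:
    im,d,p=shot(n,n+'0'); print(n,np.round(p['world_from_camera'],3).tolist(),p['k1'],p['camera_matrix'])
E
```

```text
{'clock': 0.0, 'qpos': array([-1.35138885e+00,  3.53619397e-01,  1.63416466e+00,  3.80737329e-06,
        1.15521078e+00, -2.40972197e-03]), 'qvel': array([ 0.00075647,  0.00037401, -0.00233946, -0.00055603,  0.00017338,
        0.00169328]), 'joint_efforts': array([ 4.73608579e-04, -6.05238390e+01, -3.42069733e+01,  1.01807491e-04,
        9.46293992e-03, -1.04071904e-05]), 'eef_pos': array([ 137.38888846, -609.20375781,  230.56658624]), 'tcp_rot': array([-3.14019049e+00, -6.85996893e-06,  2.21815651e-01]), 'contact_force': array([0.15735561, 0.24003232, 0.23288638]), 'wrist_torque': array([-0.06758294, -0.01481523, -0.01656589]), 'grasp_force': 0.0, 'opening': 1.001693086157866}
scene [[-0.421, 0.759, -0.497, 1197.795], [0.907, 0.36, -0.218, 277.606], [0.014, -0.543, -0.84, 1172.633], [0.0, 0.0, 0.0, 1.0]] 0.06788267978825487 [[475.49491854   0.         256.17965444]
 [  0.         475.49491854 198.52536598]
 [  0.           0.           1.        ]]
side [[-0.692, -0.382, 0.612, -93.865], [-0.722, 0.348, -0.598, 640.642], [0.015, -0.856, -0.517, 604.201], [0.0, 0.0, 0.0, 1.0]] 0.03212779961632866 [[426.34300664   0.         248.45556336]
 [  0.         426.34300664 188.99248836]
 [  0.           0.           1.        ]]
wrist [[0.22, -0.94, -0.26, 203.609], [-0.975, -0.213, -0.057, -594.3], [-0.002, 0.266, -0.964, 373.652], [0.0, 0.0, 0.0, 1.0]] 0.00028968378854438555 [[301.70229218   0.         253.66560684]
 [  0.         301.70229218 188.69661692]
 [  0.           0.           1.        ]]
```

View pics/scene0.png

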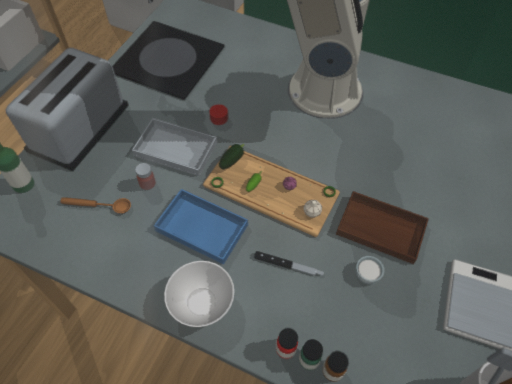

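View pics/side0.png

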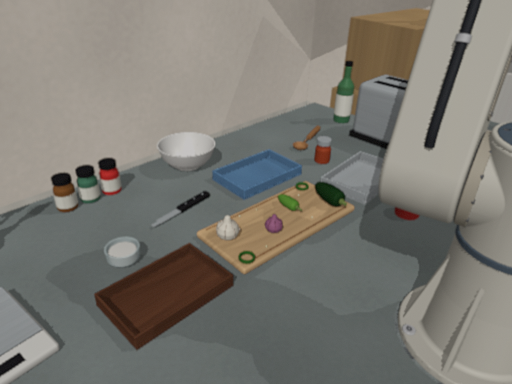

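The scene view shows the steel tray at (175,146), blue (202,225), dark tray (382,226), knife (288,264), poblano (232,156), jalapeno (254,181), purple garlic (290,183), white garlic (313,209) and salt dish (369,270). The side view shows the same things: knife (181,208), white garlic (228,228), purple (274,223), jalapeno (289,202) and poblano (330,193).

```bash
cat > m.py <<'E'
from h import *
def tri(a,pa,b,pb):
    o1,d1=rays([a],pa); o2,d2=rays([b],pb); d1=d1[0];d2=d2[0]
    t=np.linalg.lstsq(np.c_[d1,-d2],o2-o1,rcond=None)[0]; x=o1+d1*t[0]; y=o2+d2*t[1]
    return (x+y)/2,np.linalg.norm(x-y)
def comp(mask,seed,r=12):
    n,l,s,c=cv2.connectedComponentsWithStats(mask.astype(np.uint8),connectivity=8)
    ok=[i for i in range(1,n) if s[i,4]>8]
    if not ok: return None
    yy,xx=np.mgrid[:mask.shape[0],:mask.shape[1]]
    i=min(ok,key=lambda i:np.hypot(xx[l==i]-seed[0],yy[l==i]-seed[1]).min()); return l==i
E
python3 - <<'E'
from m import *
seeds=dict(scene=dict(poblano=(232,156),jalapeno=(254,181),purple=(290,183),white=(313,209),khandle=(272,259),kblade=(308,270),salt=(369,270),blue=(202,225),dark=(382,226),steel=(175,146)),
 side=dict(poblano=(328,191),jalapeno=(287,202),purple=(274,224),white=(228,230),khandle=(196,200),kblade=(168,216),salt=(122,250),blue=(258,175),dark=(165,295),steel=(355,175)))
for n in ['scene','side']:
    im,d,p=load(n+'0'); P=cloud(d,p); hsv=cv2.cvtColor(im,cv2.COLOR_RGB2HSV)
    for k,s in seeds[n].items():
        print(n,k,hsv[s[1],s[0]],np.round(P[s[1],s[0]]))
    print('bg',hsv[300,250],P[300,250])
E
python3 - <<'E'
import cv2
a=cv2.imread('pics/scene0.png')[90:300,110:440]; cv2.imwrite('pics/c1.png',cv2.resize(a,(792,504),interpolation=cv2.INTER_CUBIC))
E
```

```text
scene poblano [54 82 59] [ 435. -138.   61.]
scene jalapeno [ 46 167 124] [477. -47.  42.]
scene purple [164  91 126] [443.  52.  50.]
scene white [ 20  33 153] [503. 144.  58.]
scene khandle [105  14  73] [669.  96.  14.]
scene kblade [102  18 144] [656. 195.  10.]
scene salt [ 23   6 180] [598. 340.  32.]
scene blue [105 126 146] [ 653. -125.    7.]
scene dark [ 10 126  81] [438. 334.   4.]
scene steel [102  17 152] [ 440. -336.    7.]
bg [ 87  20 115] [791.74723841  89.34651639  -2.77868396]
side poblano [ 59 151  44] [ 414. -131.   58.]
side jalapeno [ 47 157 122] [464. -36.  44.]
side purple [164  93 131] [421.  56.  45.]
side white [ 21  22 194] [468. 151.  51.]
side khandle [130  33  23] [655.  95.  15.]
side kblade [ 98   7 141] [653. 183.   8.]
side salt [ 21  10 174] [590. 340.  27.]
side blue [105 113 135] [ 652. -126.    7.]
side dark [ 10 152  74] [439. 338.   7.]
side steel [ 90   7 140] [ 463. -332.    7.]
bg [78 13 99] [ 3.23936169e+02  2.23043019e+02 -2.56764890e-01]
```

View pics/c1.png

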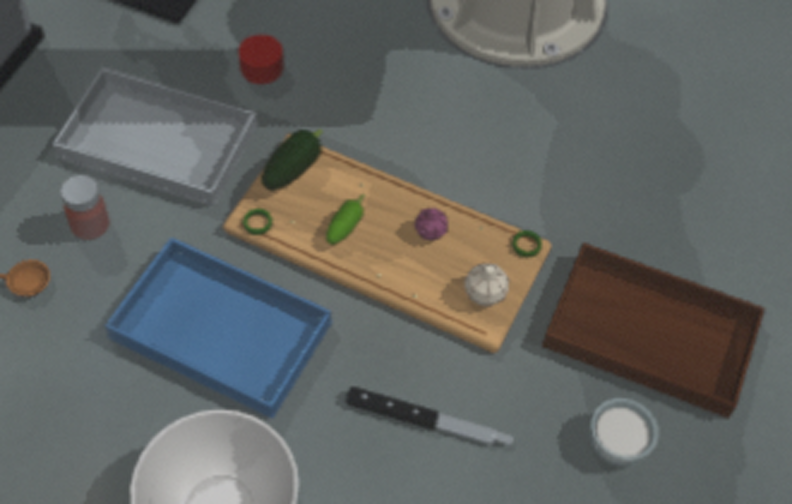

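The crop shows both pepper stems pointing up-right, towards the robot. The knife handle is at crop (390,405) and its tip at (510,440). The spice jar is at (85,205), near the steel and blue trays. I'll measure everything from both views.

Run:
```python
from m import *
def pts(n):
    im,d,p=load(n+'0'); P=cloud(d,p); hsv=cv2.cvtColor(im,cv2.COLOR_RGB2HSV); return P,hsv,d>0
def rect(A):
    (c,s,a)=cv2.minAreaRect(np.float32(A[:,:2])); return np.round(c,1),np.round(s,1),round(a,1)
for n in ['scene','side']:
    P,hsv,ok=pts(n); H,S,V=[hsv[...,i].astype(int) for i in range(3)]; X,Y,Z=P[...,0],P[...,1],P[...,2]
    def reg(x0,x1,y0,y1,z0,z1,extra=True): return P[ok&(X>x0)&(X<x1)&(Y>y0)&(Y<y1)&(Z>z0)&(Z<z1)&extra]
    print('==',n,'counter z',np.median(reg(550,650,0,80,-20,20)[:,2]))
    for k,r in dict(blue=(540,770,-260,0),steel=(330,550,-470,-200),dark=(320,560,200,470)).items():
        R=reg(*r,20,36); print(k,'rim',rect(R),'z95',np.percentile(R[:,2],95))
        c=np.array(rect(R)[0]); f=reg(c[0]-40,c[0]+40,c[1]-60,c[1]+60,-10,20); print('  floor z',np.median(f[:,2]))
    b=reg(380,570,-180,200,12,24,(H>8)&(H<28)&(S>60)); print('board',rect(b),np.median(b[:,2]))
    for k,r in dict(poblano=(370,480,-190,-60),jalapeno=(400,530,-95,0),purple=(390,480,15,90),white=(420,560,90,200)).items():
        R=reg(*r,28,90); print(k,rect(R),'top',np.percentile(R[:,2],[50,95,99]), 'mean',R.mean(0).round(1))
        z=np.percentile(R[:,2],98); print('   apex',R[R[:,2]>z].mean(0).round(1))
    kh=reg(600,740,30,260,9,25,V<90); print('handle',rect(kh),np.percentile(kh[:,2],[50,95]),kh.mean(0))
    kb=reg(600,740,130,260,3.5,25,V>=100); print('blade',rect(kb),np.median(kb[:,2]))
    s=reg(540,670,280,400,20,50); print('salt',rect(s)); s=reg(480,600,-330,-180,40,100); print('jar',rect(s),s[:,2].max())
```

```text
== scene counter z 0.7238559241983467
blue rim (array([ 632.7, -120.4]), array([229.7, 194.6]), 87.0) z95 33.71538062870707
  floor z 5.555603334427815
steel rim (array([ 445.1, -330.7]), array([145.9, 223.2]), 5.3) z95 32.88089747924755
  floor z 5.396527067301463
dark rim (array([467. , 331.9]), array([186. , 220.6]), 0.3) z95 33.5979703975338
  floor z 5.761966124621267
board (array([461.2,   2.5]), array([364.5, 170.3]), 87.7) 18.396794152667212
poblano (array([ 443.7, -130.4]), array([125.4,  85.7]), 35.5) top [56.31872352 64.95901113 66.6331911 ] mean [ 431.5 -141.3   54.9]
   apex [ 426.5 -143.7   67.1]
jalapeno (array([472.7, -47.8]), array([28.2, 78.1]), 85.2) top [43.70961418 49.08496358 50.75929246] mean [479.1 -46.9  42.5]
   apex [474.2 -45.7  51. ]
purple (array([435.1,  47.4]), array([38.4, 38.4]), 23.7) top [45.14350359 60.00926216 62.72606084] mean [439.7  49.5  45.4]
   apex [434.3  47.9  63.8]
white (array([490. , 140.8]), array([45.5, 47.4]), 47.9) top [52.60862579 69.51074041 71.87056045] mean [496.  141.5  52.3]
   apex [490.  140.8  72. ]
handle (array([667.2, 
[... 1013 characters left out ...]
.04462492] mean [463.8 -43.8  41.1]
   apex [465.1 -46.9  50.2]
purple (array([428.5,  50.8]), array([40.3, 34.4]), 25.2) top [43.63165289 58.66505763 62.60238955] mean [424.8  53.8  43.7]
   apex [429.   46.5  62.8]
white (array([479.2, 141.8]), array([51.9, 40.7]), 61.0) top [50.1180981  68.49543677 73.34263067] mean [475.3 146.7  49.2]
   apex [484.9 140.   73.5]
handle (array([662.5,  98.4]), array([ 22. , 104.4]), 6.3) [15.45312063 18.87488683] [660.06397311 101.54468594  15.17015113]
blade (array([667.7, 181.3]), array([ 68.4, 100.7]), 57.4) 8.46897632404648
salt (array([589.8, 339.4]), array([70.7, 73.7]), 62.6)
jar (array([ 585.5, -322.4]), array([28.3, 14.3]), 5.2) 77.45188457712379
```

```bash
cat >> m.py <<'E'
from scipy.spatial.transform import Rotation as Ro
def plan(*tg):
    """targets (x,y,z mm, yaw): print row deltas in tool axes from the measured pose"""
    s=sensors.sense(); R0=Ro.from_euler('xyz',s['tcp_rot']); p0=s['eef_pos']
    for x,y,z,w in tg:
        R=Ro.from_euler('xyz',[np.pi,0,w]); r=(R0.inv()*R).as_rotvec(); t=R0.inv().apply(np.array([x,y,z])-p0)/1000
        print([round(float(v),4) for v in (*r,*t)])
E
python3 - <<'E'
from m import *
im,d,p=load('scene0'); P=cloud(d,p); m=(P[...,1]<-400)&(P[...,1]>-900)&(P[...,2]>60)&(P[...,2]<400)&(d>0)
A=P[m]; print(A.min(0),A.max(0),np.percentile(A,[2,98],axis=0))
plan((250,-450,330,.6),(400,-100,350,1.2),(480,0,350,1.57))
E
```

```text
[ 127.66163364 -728.03993276   60.04835439] [ 783.73773604 -555.60858127  256.81508523] [[ 370.07705232 -713.90556252   65.38306803]
 [ 772.26768879 -567.48226186  194.14027345]]
[-0.0011, -0.0002, -0.3782, 0.1449, -0.1308, -0.0992]
[-0.0011, -0.0005, -0.9782, 0.3682, -0.4392, -0.1188]
[-0.001, -0.0008, -1.3482, 0.4683, -0.5192, -0.1187]
```

Careful with the scale: shifts go in shares of 0.4 m and turns go in shares of 2 rad. That gives: -0.38 m / 0.4 = -0.95, 0.36 m / 0.4 = 0.9, -1.2 rad / 2 = -0.6.

move_arm([
  [0,0,-0.09,0.125,-0.1,-0.15,0.085],
  [0,0,-0.18,0.25,-0.225,-0.25,0.085],
  [0,0,-0.27,0.375,-0.325,-0.275,0.085],
  [0,0,-0.35,0.5,-0.45,-0.2875,0.085],
  [0,0,-0.425,0.6,-0.575,-0.2975,0.085],
  [0,0,-0.49,0.7,-0.7,-0.2975,0.085],
  [0,0,-0.55,0.8,-0.825,-0.2975,0.085],
  [0,0,-0.6,0.9,-0.95,-0.2975,0.085],
], grip_force=25)

```text
clock: 1.15
eef_pos: [380.6, -208.5, 349.9]
tcp_rot: [3.141, 0.0, 1.425]
contact_force: [1.2, -0.4, -0.2]
opening: 0.998
grasp_force: 0.0
```

```bash
python3 -c "
from m import *
plan((510,20,380,1.57))"
```

```text
[0.0007, 0.0002, -0.145, 0.2449, 0.0948, -0.0301]
```

To row units: 0.245 m / 0.4 = 0.6125, 0.095 m / 0.4 = 0.2375, -0.145 rad / 2 = -0.0725.

move_arm([
  [0,0,-0.0725,0.6125,0.2375,-0.075,0.085],
  [0,0,-0.0725,0.6125,0.2375,-0.075,0.085],
  [0,0,-0.0725,0.6125,0.2375,-0.075,0.085],
  [0,0,-0.0725,0.6125,0.2375,-0.075,0.085],
  [0,0,-0.0725,0.6125,0.2375,-0.075,0.085],
  [0,0,-0.0725,0.6125,0.2375,-0.075,0.085],
  [0,0,-0.0725,0.6125,0.2375,-0.075,0.085],
])

```text
clock: 2.02
eef_pos: [509.7, 16.6, 379.4]
tcp_rot: [-3.141, 0.001, 1.566]
contact_force: [-0.5, -0.3, 0.2]
opening: 0.996
grasp_force: 0.0
```

```bash
python3 -c "
from m import *
im,d,p=shot('wrist','w1'); print(sensors.sense()['eef_pos'],(d>0).mean())"
```

```text
[509.72494136  16.49929921 379.52996818] 0.9960530598958334
```

View pics/w1.png

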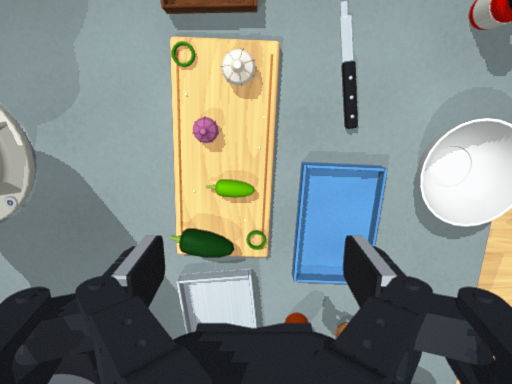

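The wrist view shows the board with white garlic at (238,67), purple (206,129), jalapeno (235,188) and poblano (205,243). The knife is at (348,65), the blue tray at (340,222), part of the steel tray at (218,300), and the edge of the dark tray at the top.

Run:
```python
from m import *
im,d,p=load('w1'); hsv=cv2.cvtColor(im,cv2.COLOR_RGB2HSV); H,S,V=[hsv[...,i].astype(int) for i in range(3)]; P=cloud(d,p)
def uv(m): y,x=np.nonzero(m); return np.c_[x,y]
def go(k,m,seed,z):
    c=comp(m,seed); q=onplane(uv(c),p,z)[:,:2]; (cc,s,a)=cv2.minAreaRect(np.float32(q))
    _,ev=np.linalg.eigh(np.cov(q.T)); v=ev[:,1]; print(k,'mean',q.mean(0).round(1),'rect',np.round(cc,1),np.round(s,1),round(a,1),'axis deg',round(np.degrees(np.arctan2(v[1],v[0])),1),'z50/98',np.percentile(P[c][:,2],[50,98]).round(1)); return c
go('poblano',(H>35)&(H<85)&(S>60)&(V<90),(205,243),41)
go('jalapeno',(H>35)&(H<70)&(S>120)&(V>70),(235,188),33)
go('purple',(H>140)&(H<176)&(S>40),(206,129),34)
go('white',(S<60)&(V>120)&(P[...,2]>25),(238,67),38)
go('handle',V<60,(350,95),16)
go('blade',(S<40)&(V>130)&(P[...,0]>600)&(P[...,1]<300)&(P[...,1]>120)&(P[...,2]<15)&(V>1.1*np.median(V[60:120,300:330])),(346,40),9)
b=(H>100)&(H<115)&(S>90)
c=go('blue',b,(340,222),30)
m=(P[...,2]>24)&(P[...,2]<36)&(P[...,0]>350)&(P[...,0]<540)&(P[...,1]<-195)&(P[...,1]>-300)
q=P[m]; print('steel near rim',len(q)); 
for k,f in (('blue',(P[...,2]>24)&(P[...,2]<36)&b),):
    q=P[f]; 
    # rim lines: left and right long walls fit
    for lo,hi in((570,610),(690,740)):
        s=q[(q[:,0]>lo)&(q[:,0]<hi)&(q[:,1]<-40)&(q[:,1]>-150)]
        if len(s)>10: print(k,len(s),np.polyfit(s[:,1],s[:,0],1),np.median(s[:,0]))
# camera consistency check: poblano apex etc.
for k,r in dict(poblano=(360,490,-190,-90),jalapeno=(400,530,-75,-20),purple=(390,480,15,90),white=(430,560,90,200)).items():
    w=P[(P[...,0]>r[0])&(P[...,0]<r[1])&(P[...,1]>r[2])&(P[...,1]<r[3])]; z=np.percentile(w[:,2],98); print(k,'apex',w[w[:,2]>z].mean(0).round(1))
```

```text
poblano mean [ 423.5 -147.9] rect [ 426.5 -149.1] [49.1 92. ] 77.2 axis deg 168.1 z50/98 [58.4 64.7]
jalapeno mean [473.7 -49.7] rect [470.  -49.3] [27.9 80.6] 89.7 axis deg 175.6 z50/98 [44.4 48.5]
purple mean [432.7  47.7] rect [432.6  47.7] [37.7 38.3] 43.5 axis deg 166.8 z50/98 [47.  61.6]
white mean [486.9 140.6] rect [487.  140.4] [48.9 48.1] 89.7 axis deg 126.7 z50/98 [54.1 72.7]
handle mean [663.7 100.8] rect [664.2  98.9] [ 20.1 102. ] 7.2 axis deg 97.1 z50/98 [16.1 18.4]
blade mean [653.4 191.3] rect [653.5 194.1] [17.5 84.3] 6.5 axis deg 98.1 z50/98 [ 9.4 11.4]
blue mean [ 648.7 -104. ] rect [ 654.6 -120.8] [224.9 144.5] 87.2 axis deg 74.9 z50/98 [ 5.6 31.4]
steel near rim 489
blue 201 [4.88783851e-02 5.94692132e+02] 590.1074116258319
blue 249 [4.73022057e-02 7.29114245e+02] 724.683979622245
poblano apex [ 414.8 -144.3   64.5]
jalapeno apex [469.  -48.6  48.3]
purple apex [476.3  32.5 467.7]
white apex [487.2 139.5  69.2]
```

```bash
python3 -c "
from m import *
plan((662,117,100,1.696),(662,117,4,1.696))"
```

```text
[-0.0006, 0.0004, -0.1307, 0.1015, 0.1519, 0.2794]
[-0.0006, 0.0004, -0.1307, 0.1015, 0.1519, 0.3754]
```

To row units: 0.279 m / 0.4 = 0.6975, 0.152 m / 0.4 = 0.38, -0.13 rad / 2 = -0.065.

move_arm([
  [0,0,-0.065,0.2525,0.38,0.6975,0.06],
  [0,0,-0.065,0.2525,0.38,0.6975,0.06],
  [0,0,-0.065,0.2525,0.38,0.6975,0.06],
  [0,0,-0.065,0.2525,0.38,0.6975,0.06],
  [0,0,-0.065,0.2525,0.38,0.6975,0.06],
  [0,0,-0.065,0.2525,0.38,0.6975,0.06],
  [0,0,-0.065,0.2525,0.38,0.6975,0.06],
  [0,0,-0.065,0.2525,0.38,0.6975,0.06],
])

```text
clock: 3.08
eef_pos: [663.3, 117.4, 103.0]
tcp_rot: [3.139, 0.0, 1.696]
contact_force: [-0.8, 0.6, 0.9]
opening: 0.702
grasp_force: 0.0
```

```bash
python3 -c "
from m import *
plan((662,117,4,1.696))"
```

```text
[0.0022, 0.0001, 0.0, -0.0002, -0.0015, 0.099]
```

To row units: 0.096 m / 0.4 = 0.24, 0.095 m / 0.4 = 0.2375.

move_arm([
  [0,0,0,0,-0.0025,0.125,0.06],
  [0,0,0,0,-0.0025,0.2125,0.06],
  [0,0,0,0,-0.0025,0.2375,0.06],
  [0,0,0,0,-0.0025,0.24,0.06],
  [0,0,0,0,-0.0025,0.24,0.015],
  [0,0,0,0,-0.0025,0.24,0.005],
  [0,0,0,0,-0.0025,0.24,0.005],
  [0,0,0,0,-0.0025,0.24,0.005],
], grip_force=30)

```text
clock: 4.08
eef_pos: [662.8, 118.3, 6.3]
tcp_rot: [3.14, -0.0, 1.697]
contact_force: [-1.0, -1.0, 6.8]
opening: 0.227
grasp_force: 29.8
```

```bash
python3 -c "
from m import *
plan((662,118,160,1.696),(446,-355.5,150,1.663),(446,-355.5,50,1.663))"
```

```text
[0.002, -0.0, 0.0009, -0.0002, -0.0005, -0.1537]
[0.002, -0.0001, 0.0339, -0.4427, -0.2744, -0.1443]
[0.002, -0.0001, 0.0339, -0.4427, -0.2746, -0.0443]
```

To row units: -0.24 m / 0.4 = -0.6, -0.19 m / 0.4 = -0.475, 0.03 rad / 2 = 0.015.

move_arm([
  [0,0,0,0,0,-0.1,0.005],
  [0,0,0,0,0,-0.225,0.005],
  [0,0,0,0,0,-0.3625,0.005],
  [0,0,0.005,-0.1125,-0.07,-0.3625,0.005],
  [0,0,0.005,-0.225,-0.14,-0.3625,0.005],
  [0,0,0.01,-0.35,-0.2175,-0.3625,0.005],
  [0,0,0.01,-0.475,-0.295,-0.3625,0.005],
  [0,0,0.015,-0.6,-0.3725,-0.3625,0.005],
], grip_force=40)

```text
clock: 5.08
eef_pos: [543.5, -140.2, 150.4]
tcp_rot: [3.14, 0.0, 1.667]
contact_force: [0.9, -0.5, -0.6]
opening: 0.221
grasp_force: 40.4
```

```bash
python3 -c "
from m import *
plan((446,-355.5,130,1.663))"
```

```text
[0.0011, 0.0005, 0.004, -0.2049, -0.1177, 0.0204]
```

To row units: -0.204 m / 0.4 = -0.51, -0.19 m / 0.4 = -0.475, 0.004 rad / 2 = 0.002.

move_arm([
  [0,0,0.002,-0.125,-0.075,0,0.005],
  [0,0,0.002,-0.25,-0.15,0,0.005],
  [0,0,0.002,-0.375,-0.225,0.025,0.005],
  [0,0,0.002,-0.475,-0.275,0.05,0.005],
  [0,0,0.002,-0.51,-0.2938,0.05,0.005],
  [0,0,0.002,-0.51,-0.2938,0.05,0.005],
  [0,0,0.002,-0.51,-0.2938,0.05,0.005],
  [0,0,0.002,-0.51,-0.2938,0.05,0.005],
])

```text
clock: 6.08
eef_pos: [447.5, -351.9, 130.0]
tcp_rot: [3.141, 0.0, 1.664]
contact_force: [-0.0, 0.0, 0.3]
opening: 0.219
grasp_force: 40.4
```

```bash
python3 -c "
from m import *
plan((446,-355.5,12,1.663))
im,d,p=shot('wrist','w2');shot('scene','s2')
a=cv2.imread('pics/s2.png')[70:220,90:290]
b=cv2.imread('pics/w2.png')
cv2.imwrite('pics/v2.png',np.hstack([cv2.resize(a,(400,300)),cv2.resize(b,(400,300))]))"
```

```text
[0.0004, 0.0001, 0.0014, -0.0034, -0.0019, 0.118]
```

View pics/v2.png

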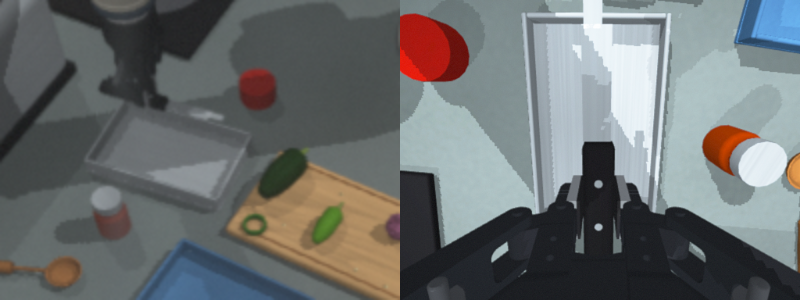

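The knife is held straight and centred over the steel tray. I'll check the tray's rim from this closer view.

Run:
```python
from m import *
im,d,p=load('w2'); P=cloud(d,p); X,Y,Z=P[...,0],P[...,1],P[...,2]
m=(Z>22)&(Z<38)&(d>0)
for k,c,ax in(('left',(X>350)&(X<410)&(Y<-235)&(Y>-320),0),('right',(X>470)&(X<540)&(Y<-235)&(Y>-320),0),('far',(Y>-250)&(Y<-200)&(X>395)&(X<430),1),('far2',(Y>-250)&(Y<-200)&(X>465)&(X<500),1)):
    q=P[m&c]; 
    if len(q)<5: print(k,len(q)); continue
    print(k,len(q),q[:,:2].min(0).round(),q[:,:2].max(0).round(),np.median(q,0).round(1),np.polyfit(q[:,1-ax],q[:,ax],1).round(3))
t=P[(Z>100)&(Z<140)&(Y>-300)&(X>400)&(X<480)]; print('knife',len(t),t.max(0),t.mean(0), 'tip',t[t[:,1]>t[:,1].max()-5].mean(0), np.polyfit(t[:,1],t[:,0],1))
```

```text
left 1039 [ 365. -320.] [ 377. -235.] [ 371.7 -274.4   29.7] [-8.60000e-02  3.47953e+02]
right 979 [ 500. -320.] [ 513. -235.] [ 505.4 -274.4   29.8] [-8.70000e-02  4.81373e+02]
far 376 [ 395. -231.] [ 422. -224.] [ 408.6 -228.    29.7] [ 9.40000e-02 -2.66142e+02]
far2 514 [ 465. -235.] [ 500. -217.] [ 484.5 -221.7   29.6] [-1.00000e-03 -2.21131e+02]
knife 4970 [ 450.21967801 -242.72022395  135.20193511] [ 439.12977657 -271.9352084   133.10413384] tip [ 434.98022011 -245.3666021   133.09201582] [-1.17664551e-01  4.07132642e+02]
```

To row units: 0.117 m / 0.4 = 0.2925, 0.03 m / 0.4 = 0.075, 0.03 rad / 2 = 0.015.

move_arm([
  [0,0,0.015,-0.0113,-0.005,0.075,0.005],
  [0,0,0.015,-0.0113,-0.005,0.15,0.005],
  [0,0,0.015,-0.0113,-0.005,0.225,0.005],
  [0,0,0.015,-0.0113,-0.005,0.275,0.005],
  [0,0,0.015,-0.0113,-0.005,0.2925,0.005],
  [0,0,0.015,-0.0113,-0.005,0.2925,0.005],
  [0,0,0.015,-0.0113,-0.005,0.2925,0.005],
])

```text
clock: 7.05
eef_pos: [445.8, -358.0, 13.6]
tcp_rot: [3.141, 0.001, 1.633]
contact_force: [0.1, 0.1, -0.1]
opening: 0.219
grasp_force: 40.4
```

move_arm([
  [0,0,0,0,0,0.005,0.005],
  [0,0,0,0,0,0.005,0.03],
  [0,0,0,0,0,0.005,0.045],
  [0,0,0,0,0,0.005,0.045],
  [0,0,0,0,0,0,0.045],
  [0,0,0,0,0,-0.1,0.045],
  [0,0,0,0,0,-0.25,0.045],
  [0,0,0,0,0,-0.4,0.06],
])

```text
clock: 8.05
eef_pos: [444.9, -357.5, 174.3]
tcp_rot: [-3.141, -0.0, 1.633]
contact_force: [0.4, -1.2, -1.3]
opening: 0.702
grasp_force: 0.0
```

Run:
```python
from m import *
im,d,p=shot('wrist','w3'); im2,_,_=shot('scene','s3')
hsv=cv2.cvtColor(im,cv2.COLOR_RGB2HSV); P=cloud(d,p);V=hsv[...,2]
m=(V<60)&(P[...,2]<40)&(P[...,2]>8)&(P[...,0]>380)&(P[...,0]<500)&(P[...,1]>-450); y,x=np.nonzero(m)
q=onplane(np.c_[x,y],p,21); print(len(q),cv2.minAreaRect(np.float32(q[:,:2])),np.median(P[m][:,2]),P[m].min(0),P[m].max(0))
# next: poblano
plan((420,-147,260,-.2),(420,-147,130,-.2))
a=cv2.imread('pics/s3.png')[70:220,90:290]
cv2.imwrite('pics/v3.png',np.hstack([cv2.resize(a,(400,300)),cv2.resize(cv2.imread('pics/w3.png'),(400,300))]))
```

```text
1630 ((447.4625244140625, -375.894287109375), (18.100482940673828, 102.06088256835938), 3.5773048400878906) 21.024661293613917 [ 435.94184517 -427.79457221   17.51667082] [ 459.53633362 -324.82812443   23.3004426 ]
[0.0124, -0.0022, 1.8327, 0.2139, -0.0144, -0.0821]
[0.0124, -0.0022, 1.8327, 0.2149, -0.0154, 0.0479]
```

View pics/v3.png

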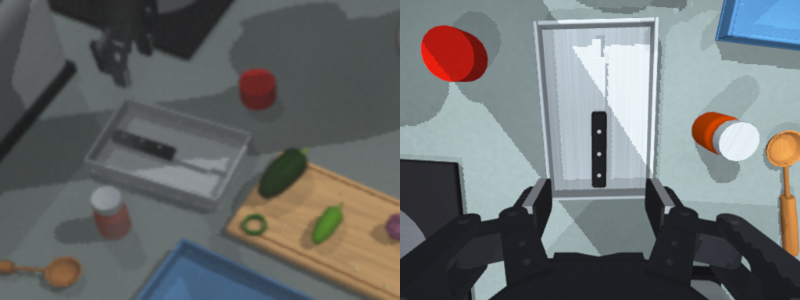

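The knife lies flat and lengthwise in the steel tray, with its origin near (445,-334). Next is the poblano.

To row units: 0.211 m / 0.4 = 0.5275, 0.18 m / 0.4 = 0.45, 1.44 rad / 2 = 0.72.

move_arm([
  [0,0,0.09,0.075,0,0,0.075],
  [0,0,0.18,0.15,0,0,0.075],
  [0,0,0.27,0.225,-0.0125,0,0.075],
  [0,0,0.36,0.3,-0.02,0,0.075],
  [0,0,0.45,0.375,-0.025,0,0.075],
  [0,0,0.54,0.45,-0.03,0,0.075],
  [0,0,0.63,0.5,-0.035,0,0.075],
  [0,0,0.72,0.5275,-0.0325,0,0.075],
])

```text
clock: 9.15
eef_pos: [418.5, -146.8, 172.4]
tcp_rot: [-3.141, 0.001, 0.188]
contact_force: [0.1, -0.5, 1.3]
opening: 0.881
grasp_force: 0.0
```

```bash
python3 -c "
from m import *
plan((420,-148,130,-.21))"
```

```text
[-0.0003, 0.0007, 0.3975, 0.0013, 0.0015, 0.0424]
```

To row units: 0.042 m / 0.4 = 0.105, 0.03 m / 0.4 = 0.075, 0.4 rad / 2 = 0.2.

move_arm([
  [0,0,0.09,0.005,0.005,0.025,0.075],
  [0,0,0.18,0.005,0.005,0.075,0.075],
  [0,0,0.2,0.005,0.005,0.105,0.075],
  [0,0,0.2,0.005,0.005,0.105,0.075],
  [0,0,0.2,0.005,0.005,0.105,0.075],
])

```text
clock: 9.78
eef_pos: [421.6, -149.5, 131.0]
tcp_rot: [3.142, -0.0, -0.206]
contact_force: [-0.0, 0.7, 0.3]
opening: 0.884
grasp_force: 0.0
```

Run:
```python
from m import *
im,d,p=shot('wrist','w4'); hsv=cv2.cvtColor(im,cv2.COLOR_RGB2HSV); H,S,V=[hsv[...,i].astype(int) for i in range(3)]; P=cloud(d,p)
m=(H>35)&(H<85)&(S>60)&(V<110)&(P[...,2]>25)&(P[...,1]<-100)&(P[...,1]>-200); y,x=np.nonzero(m)
q=onplane(np.c_[x,y],p,41); print(len(q),cv2.minAreaRect(np.float32(q[:,:2])),q.mean(0),P[m].max(0), P[m].min(0))
print(sensors.sense()['eef_pos'],sensors.sense()['tcp_rot'])
```

```text
5495 ((428.6661071777344, -135.6885223388672), (86.62289428710938, 180.11880493164062), 58.19340896606445) [ 424.23392547 -147.1240375    41.        ] [ 526.21708395 -113.97444749  274.00057683] [ 382.95063919 -170.37639065   25.00913347]
[ 421.77862741 -149.59109566  131.13322046] [ 3.14152217e+00 -6.08230367e-04 -2.06338219e-01]
```

View pics/w4.png

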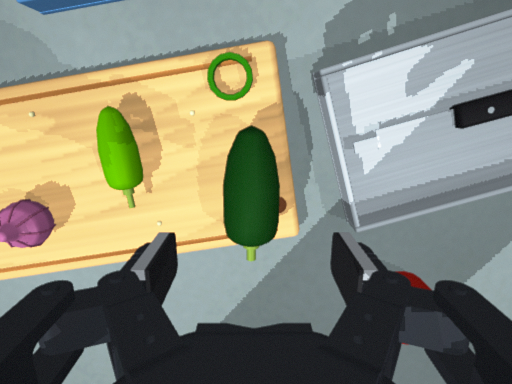

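The poblano is lined up with the fingers, its axis at column 251. I'll go down and grip it.

To row units: 0.107 m / 0.4 = 0.2675, 0.09 m / 0.4 = 0.225.

move_arm([
  [0,0,0,0,-0.0025,0.125,0.075],
  [0,0,0,0,-0.0025,0.225,0.075],
  [0,0,0,0,-0.0025,0.2675,0.075],
  [0,0,0,0,-0.0025,0.2675,0.075],
  [0,0,0,0,-0.0025,0.2675,0.03],
  [0,0,0,0,-0.0025,0.2675,0.03],
  [0,0,0,0,-0.0025,0.2675,0.03],
  [0,0,0,0,-0.0025,0.2675,0.03],
], grip_force=25)

```text
clock: 10.82
eef_pos: [422.6, -148.8, 25.0]
tcp_rot: [3.141, -0.002, -0.207]
contact_force: [-0.2, 0.1, 5.0]
opening: 0.529
grasp_force: 24.8
```

Run:
```python
from m import *
s=sensors.sense(); print(s['eef_pos'])
# body centre ~ (426.5,-149) ; target tray (8,-50)
c=np.array([656,-123.]); ex=np.array([.9988,-.048]); ey=np.array([.048,.9988])
off=np.dot(s['eef_pos'][:2]-[426.5,-149],[np.cos(.206),-np.sin(.206)]); print('off',off)
for t in((8,-50),(8,45)): print(t, c+t[0]*ex+t[1]*ey)
g=c+8*ex-50*ey+off*ex
plan((422,-148,110,-.206),(*g,110,-.048),(*g,14,-.048))
```

```text
[ 422.61755686 -148.8345029    24.98239573]
off -3.8342081531115175
(8, -50) [ 661.5904 -173.324 ]
(8, 45) [666.1504 -78.438 ]
[0.0003, -0.0023, -0.0011, -0.0006, -0.0007, -0.085]
[0.0005, -0.0023, -0.1591, 0.2353, -0.0245, -0.0845]
[0.0005, -0.0023, -0.1591, 0.2351, -0.0246, 0.0115]
```

To row units: 0.235 m / 0.4 = 0.5875, -0.085 m / 0.4 = -0.2125, -0.158 rad / 2 = -0.079.

move_arm([
  [0,0,0,0,0,-0.1,0.03],
  [0,0,0,0,0,-0.2125,0.03],
  [0,0,-0.02,0.125,-0.0125,-0.2125,0.03],
  [0,0,-0.04,0.25,-0.025,-0.2125,0.03],
  [0,0,-0.06,0.375,-0.04,-0.2125,0.03],
  [0,0,-0.079,0.5,-0.055,-0.2125,0.03],
  [0,0,-0.079,0.5875,-0.0613,-0.2125,0.03],
  [0,0,-0.079,0.5875,-0.0613,-0.2125,0.03],
], grip_force=30)

```text
clock: 11.82
eef_pos: [659.1, -173.1, 109.6]
tcp_rot: [3.141, -0.003, -0.049]
contact_force: [-0.9, 0.4, -1.1]
opening: 0.529
grasp_force: 31.1
```

Run:
```python
from m import *
plan((658,-173,13,-.048))
shot('wrist','w5')
```

```text
[0.0005, -0.0027, -0.0006, -0.0014, -0.0001, 0.0966]
```

View pics/w5.png

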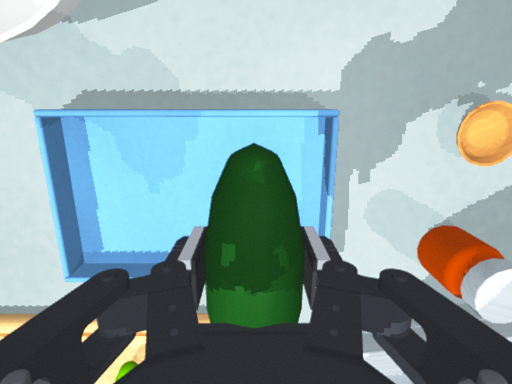

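The poblano is held straight over the blue tray, with its tip at (253,145) and the tray's far wall at row 112. I'll check clearance by depth.

Run:
```python
from m import *
im,d,p=load('w5'); hsv=cv2.cvtColor(im,cv2.COLOR_RGB2HSV); H,S=hsv[...,0],hsv[...,1]; P=cloud(d,p); X,Y,Z=P[...,0],P[...,1],P[...,2]
g=(H>35)&(H<85)&(S>100)&(Y<-120)&(Z>70); print('tip',P[g].max(0),np.percentile(P[g][:,0],99),'y',Y[g].mean())
b=(H>95)&(H<115)&(S>80)&(Z>24)&(Z<36)
for k,c in dict(far=(X>700)&(abs(Y+173)<30),near=(X<610)&(Y>-140),right=(Y<-210)&(X>650),left=(Y>-40)&(X>620)&(X<700)).items():
    q=P[b&c]; print(k,len(q),q.min(0).round(1),q.max(0).round(1)) if len(q) else print(k,0)
```

```text
tip [ 726.49047114 -143.16990981  252.77593879] 709.6264941609533 y -173.30641372483592
far 630 [ 718.5 -203.    25.4] [ 726.2 -143.    32.6]
near 395 [592.4 -80.7  24. ] [609.8 -11.9  32.2]
right 985 [ 650.3 -236.6   24. ] [ 723.  -210.    32.3]
left 1043 [620.1 -21.8  24. ] [700.  -12.4  32.6]
```

To row units: 0.096 m / 0.4 = 0.24, 0.094 m / 0.4 = 0.235, 0.003 rad / 2 = 0.0015.

move_arm([
  [0,0.0015,0,-0.0025,0,0.1,0.03],
  [0,0.0015,0,-0.0025,0,0.1875,0.03],
  [0,0.0015,0,-0.0025,0,0.235,0.03],
  [0,0.0015,0,-0.0025,0,0.24,0.03],
  [0,0.0015,0,-0.0025,0,0.24,0.03],
  [0,0.0015,0,-0.0025,0,0.24,0.065],
  [0,0.0015,0,-0.0025,0,0.24,0.065],
  [0,0.0015,0,-0.0025,0,0.24,0.065],
])

```text
clock: 12.88
eef_pos: [656.0, -172.9, 13.1]
tcp_rot: [3.141, -0.004, -0.049]
contact_force: [-0.3, -0.1, 0.1]
opening: 0.758
grasp_force: 0.0
```

Run:
```python
from m import *
plan((658,-173,150,-.048),(471,-49,150,-.08))
```

```text
[0.0001, -0.0036, -0.0012, 0.0025, 0.0, -0.1369]
[0.0001, -0.0036, 0.0308, -0.1903, -0.1146, -0.1376]
```

To row units: -0.188 m / 0.4 = -0.47, -0.08 m / 0.4 = -0.2, 0.03 rad / 2 = 0.015.

move_arm([
  [0,0,0,0,0,-0.125,0.065],
  [0,0,0,0,0,-0.25,0.065],
  [0,0,0.005,-0.075,-0.05,-0.325,0.065],
  [0,0,0.01,-0.2,-0.125,-0.325,0.065],
  [0,0,0.015,-0.325,-0.2,-0.325,0.065],
  [0,0.0015,0.015,-0.425,-0.2625,-0.3,0.065],
  [0,0.0015,0.015,-0.47,-0.2875,-0.275,0.065],
  [0,0.0015,0.015,-0.47,-0.2875,-0.25,0.065],
])

```text
clock: 13.88
eef_pos: [472.4, -48.1, 112.2]
tcp_rot: [-3.141, -0.006, -0.078]
contact_force: [0.1, -0.5, 0.3]
opening: 0.763
grasp_force: 0.0
```

Run:
```python
from m import *
im,d,p=shot('wrist','w6'); hsv=cv2.cvtColor(im,cv2.COLOR_RGB2HSV); H,S,V=[hsv[...,i].astype(int) for i in range(3)]; P=cloud(d,p)
m=(H>35)&(H<70)&(S>120)&(P[...,2]>25)&(P[...,2]<60)&(P[...,1]<-20)&(P[...,1]>-80)&(P[...,0]<540); y,x=np.nonzero(m)
q=onplane(np.c_[x,y],p,33); print(len(q),cv2.minAreaRect(np.float32(q[:,:2])),q.mean(0),P[m].max(0),P[m].min(0))
plan((474,-49,20,-.077))
shot('scene','s6'); a=cv2.imread('pics/s6.png')[90:300,110:440]; cv2.imwrite('pics/v6.png',np.hstack([cv2.resize(a,(400,300)),cv2.resize(cv2.imread('pics/w6.png'),(400,300))]))
```

```text
2787 ((469.1387634277344, -49.63805389404297), (28.763534545898438, 82.4261703491211), 84.770263671875) [473.73586496 -49.75474298  33.        ] [510.65617261 -34.3849397   49.72278476] [429.28197843 -64.25747363  33.39412988]
[-0.0001, -0.0058, -0.0015, 0.0004, 0.0003, 0.0912]
```

View pics/v6.png

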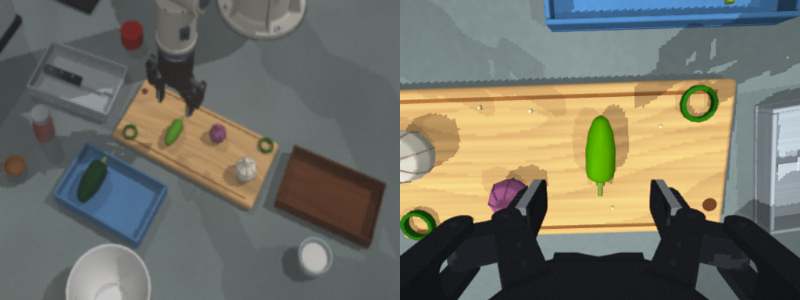

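The poblano lies in the blue tray. The jalapeno is lined up between the open fingers, so I'll grip it.

To row units: 0.091 m / 0.4 = 0.2275, 0.09 m / 0.4 = 0.225, -0.006 rad / 2 = -0.003.

move_arm([
  [0,-0.003,0,0.0025,0.0025,0.125,0.065],
  [0,-0.003,0,0.0025,0.0025,0.2,0.065],
  [0,-0.003,0,0.0025,0.0025,0.225,0.065],
  [0,-0.003,0,0.0025,0.0025,0.2275,0.065],
  [0,-0.003,0,0.0025,0.0025,0.2275,0.02],
  [0,-0.003,0,0.0025,0.0025,0.2275,0.015],
  [0,-0.003,0,0.0025,0.0025,0.2275,0.015],
  [0,-0.003,0,0.0025,0.0025,0.2275,0.015],
], grip_force=22)

```text
clock: 14.98
eef_pos: [475.7, -49.9, 22.2]
tcp_rot: [-3.142, -0.002, -0.079]
contact_force: [-0.2, -0.4, 5.9]
opening: 0.34
grasp_force: 21.3
```

Run:
```python
from m import *
s=sensors.sense(); off=s['eef_pos'][0]-477.6
plan((474,-49,100,-.077),(664+off,-78,100,-.048),(664+off,-78,s['eef_pos'][2]-12,-.048))
```

```text
[-0.0, -0.0021, -0.0021, -0.0016, -0.0008, -0.0778]
[0.0, -0.0021, -0.0311, 0.1882, 0.0133, -0.0774]
[0.0, -0.0021, -0.0311, 0.188, 0.0133, 0.0124]
```

To row units: 0.188 m / 0.4 = 0.47, 0.175 m / 0.4 = 0.4375, -0.002 rad / 2 = -0.001.

move_arm([
  [0,0,0,0,0,-0.0875,0.015],
  [0,0,0,0,0,-0.2,0.015],
  [0,-0.001,-0.005,0.1,0.0075,-0.2,0.015],
  [0,-0.001,-0.015,0.225,0.0175,-0.2,0.015],
  [0,-0.001,-0.015,0.35,0.025,-0.2,0.015],
  [0,-0.001,-0.015,0.4375,0.0325,-0.2,0.015],
  [0,-0.001,-0.015,0.47,0.0325,-0.2,0.015],
  [0,-0.001,-0.015,0.47,0.0325,-0.2,0.015],
], grip_force=25)

```text
clock: 15.98
eef_pos: [660.8, -77.5, 101.1]
tcp_rot: [-3.141, 0.002, -0.049]
contact_force: [-0.9, -0.4, -1.2]
opening: 0.332
grasp_force: 24.8
```

Run:
```python
from m import *
plan((662,-78,11,-.048)); print(sensors.sense()['opening'],sensors.sense()['grasp_force'])
im,d,p=shot('wrist','w7'); hsv=cv2.cvtColor(im,cv2.COLOR_RGB2HSV); H,S=hsv[...,0],hsv[...,1]; P=cloud(d,p); X,Y,Z=P[...,0],P[...,1],P[...,2]
g=(H>35)&(H<85)&(S>100)&(Z>60)&(Z<150)&(Y>-110); print('tip',np.percentile(P[g],[1,50,99],axis=0).round(1).tolist())
b=(H>95)&(H<115)&(S>80)&(Z>24)&(Z<36)&(X>700)&(abs(Y+78)<30); print('far wall',P[b].min(0),P[b].max(0))
g=(H>35)&(H<85)&(S>60)&(Z<60)&(Y<-110)&(X>580); print('poblano',np.percentile(P[g],[1,50,99],axis=0).round(1).tolist())
```

```text
[-0.0002, 0.0025, -0.0012, 0.0014, 0.0004, 0.0901]
0.33242055509821283 24.81797835789621
tip [[626.0, -90.7, 113.6], [665.7, -77.3, 123.3], [694.5, -63.0, 127.6]]
far wall [ 723.39177878 -107.8900008    27.90945389] [730.26321665 -48.08005717  32.31661263]
poblano [[608.4, -187.9, 28.1], [662.7, -166.2, 45.5], [705.3, -149.4, 51.8]]
```

To row units: 0.09 m / 0.4 = 0.225, 0.087 m / 0.4 = 0.2175, 0.002 rad / 2 = 0.001.

move_arm([
  [0,0.001,0,0.0025,0,0.1,0.015],
  [0,0.001,0,0.0025,0,0.175,0.015],
  [0,0.001,0,0.0025,0,0.2175,0.015],
  [0,0.001,0,0.0025,0,0.225,0.015],
  [0,0.001,0,0.0025,0,0.225,0.015],
  [0,0.001,0,0.0025,0,0.225,0.045],
  [0,0.001,0,0.0025,0,0.225,0.045],
  [0,0.001,0,0.0025,0,0.225,0.045],
])

```text
clock: 17.02
eef_pos: [662.3, -77.7, 11.6]
tcp_rot: [-3.141, -0.001, -0.049]
contact_force: [0.8, -0.1, 0.2]
opening: 0.528
grasp_force: 0.0
```

Run:
```python
from m import *
plan((662,-78,170,-.048),(486.5,140,170,.3))
```

```text
[-0.0001, -0.0007, -0.0012, -0.0001, 0.0003, -0.1584]
[-0.0, -0.0007, -0.3492, -0.1862, -0.2088, -0.1585]
```

To row units: -0.209 m / 0.4 = -0.5225, -0.184 m / 0.4 = -0.46.

move_arm([
  [0,0,0,0,0,-0.125,0.06],
  [0,0,0,0,0,-0.275,0.085],
  [0,0,0,-0.075,-0.0875,-0.375,0.085],
  [0,0,0,-0.175,-0.2,-0.375,0.085],
  [0,0,0,-0.275,-0.3125,-0.35,0.085],
  [0,0,0,-0.375,-0.425,-0.325,0.085],
  [0,0,0,-0.46,-0.5225,-0.3,0.085],
  [0,0,0,-0.46,-0.5225,-0.3,0.085],
])

```text
clock: 18.02
eef_pos: [485.7, 142.0, 130.7]
tcp_rot: [3.141, 0.002, -0.046]
contact_force: [1.3, 0.5, -0.5]
opening: 0.994
grasp_force: 0.0
```

Run:
```python
from m import *
im,d,p=shot('wrist','w8'); hsv=cv2.cvtColor(im,cv2.COLOR_RGB2HSV); H,S,V=[hsv[...,i].astype(int) for i in range(3)]; P=cloud(d,p); X,Y,Z=P[...,0],P[...,1],P[...,2]
m=(S<70)&(Z>26)&(Z<80)&(abs(X-487)<40)&(abs(Y-140)<40); y,x=np.nonzero(m)
q=onplane(np.c_[x,y],p,38); print(len(q),cv2.minEnclosingCircle(np.float32(q[:,:2])),cv2.minAreaRect(np.float32(q[:,:2])),P[m].max(0),P[m].min(0))
plan((487,140.5,20,-.05))
a=cv2.imread('pics/w8.png'); shot('scene','s8'); b=cv2.imread('pics/s8.png')[90:300,110:440]; cv2.imwrite('pics/v8.png',np.hstack([cv2.resize(b,(400,300)),cv2.resize(a,(400,300))]))
```

```text
3033 ((486.3204650878906, 139.42578125), 27.082252502441406) ((486.032470703125, 140.16363525390625), (51.61458969116211, 51.61319351196289), 40.07589340209961) [512.646034   164.86101413  73.5801455 ] [464.91365758 114.03536619  37.38723975]
[-0.0, 0.0003, 0.0036, -0.0005, 0.0006, 0.1112]
```

View pics/v8.png

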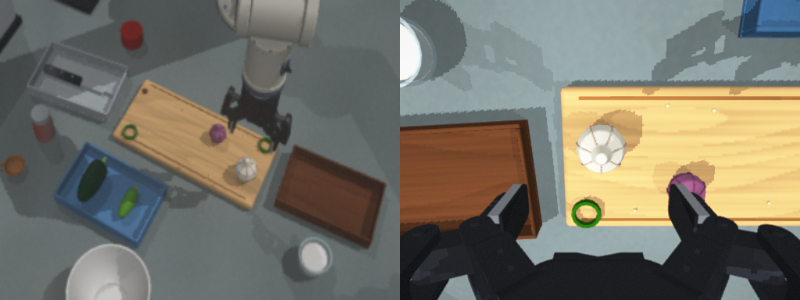

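Both peppers lie side by side in the blue tray, and the white garlic sits between the fingers. I'll grip it.

To row units: 0.11 m / 0.4 = 0.275, 0.09 m / 0.4 = 0.225.

move_arm([
  [0,0,0,0.0025,0.0025,0.125,0.085],
  [0,0,0,0.0025,0.0025,0.225,0.085],
  [0,0,0,0.0025,0.0025,0.275,0.085],
  [0,0,0,0.0025,0.0025,0.275,0.085],
  [0,0,0,0.0025,0.0025,0.275,0.035],
  [0,0,0,0.0025,0.0025,0.275,0.035],
  [0,0,0,0.0025,0.0025,0.275,0.035],
  [0,0,0,0.0025,0.0025,0.275,0.035],
], grip_force=25)

```text
clock: 19.12
eef_pos: [490.6, 139.1, 22.7]
tcp_rot: [-3.141, -0.002, -0.049]
contact_force: [-0.7, -1.5, 6.9]
opening: 0.576
grasp_force: 24.7
```

move_arm([
  [0,0,0,0,0,-0.075,0.035],
  [0,0,0,0,0,-0.175,0.035],
  [0,0,0,0,0,-0.275,0.035],
  [0,0,0,0,0,-0.325,0.035],
  [0,0,0,0,0,-0.325,0.035],
], grip_force=30)

```text
clock: 19.75
eef_pos: [490.8, 139.4, 153.4]
tcp_rot: [-3.14, -0.004, -0.049]
contact_force: [-0.1, -0.0, -1.4]
opening: 0.577
grasp_force: 31.2
```

Run:
```python
from m import *
for n in('scene0','side0'):
    im,d,p=load(n); P=cloud(d,p); X,Y,Z=P[...,0],P[...,1],P[...,2]; hsv=cv2.cvtColor(im,cv2.COLOR_RGB2HSV)
    m=(Z>22)&(Z<36)&(X>330)&(X<545)&(Y>205)&(Y<460)&(hsv[...,1]>80)&(hsv[...,0]<16); print(n,cv2.minAreaRect(np.float32(P[m][:,:2])))
s=sensors.sense(); print(s['opening'],s['grasp_force'],s['eef_pos'])
im,d,p=shot('side','sd9'); a=cv2.imread('pics/sd9.png'); cv2.imwrite('pics/v9.png',cv2.resize(a[100:340,90:410],(640,480)))
plan((455,295,120,-.05))
```

```text
scene0 ((446.4248046875, 332.03680419921875), (142.9396514892578, 217.8365020751953), 0.3404098451137543)
side0 ((441.35504150390625, 331.9726867675781), (142.31076049804688, 221.16810607910156), 1.0809704065322876)
0.5770665606286177 31.190447062253952 [490.76110616 139.41953848 153.38813855]
[-0.0009, -0.0021, 0.0009, -0.0425, -0.1539, 0.032]
```

View pics/v9.png

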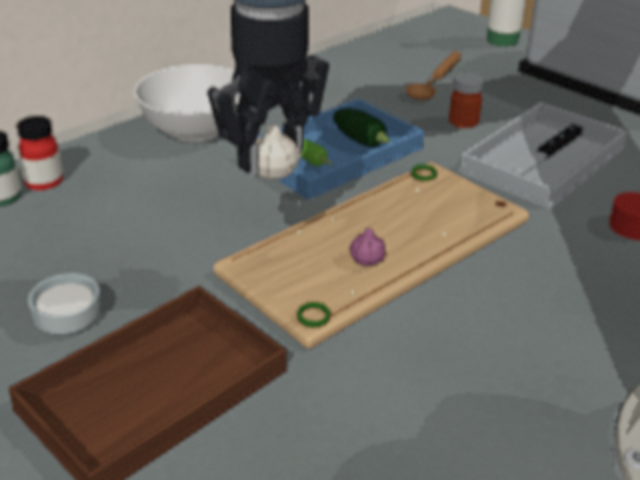

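The garlic is held upright in the fingers. I'll carry it to (444,370) in the dark tray.

To row units: -0.228 m / 0.4 = -0.57, -0.225 m / 0.4 = -0.5625, 0.002 rad / 2 = 0.001.

move_arm([
  [0,0,0,-0.0125,-0.1,0,0.035],
  [0,0,0,-0.0375,-0.225,0,0.035],
  [0,0,0,-0.0625,-0.35,0,0.035],
  [0,0,0,-0.1,-0.475,0.025,0.035],
  [0,0.001,0,-0.145,-0.5625,0.075,0.035],
  [0,0.001,0,-0.145,-0.57,0.15,0.035],
  [0,0.001,0,-0.145,-0.57,0.2,0.035],
  [0,0.001,0,-0.145,-0.57,0.2,0.035],
])

```text
clock: 20.8
eef_pos: [440.9, 368.4, 68.5]
tcp_rot: [3.138, 0.002, -0.049]
contact_force: [-0.1, -0.6, -0.3]
opening: 0.572
grasp_force: 31.3
```

Run:
```python
from m import *
plan((444,370,10,-.05)); s=sensors.sense(); print(s['opening'],s['grasp_force'],s['eef_pos'])
im,d,p=shot('wrist','w10'); im,d,p=shot('side','sd10'); a=cv2.imread('pics/sd10.png')
cv2.imwrite('pics/v10.png',np.hstack([cv2.resize(a[170:360,60:320],(400,300)),cv2.resize(cv2.imread('pics/w10.png'),(400,300))]))
```

```text
[0.0034, 0.0018, 0.0012, 0.0031, -0.002, 0.0585]
0.571971199137127 31.339867562055588 [440.90654999 368.35501034  68.539628  ]
```

View pics/v10.png

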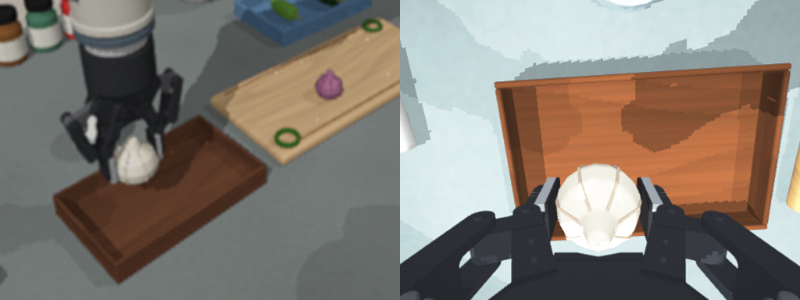

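The garlic is upright and well inside the dark tray. I'll lower it and release.

To row units: 0.058 m / 0.4 = 0.145, 0.055 m / 0.4 = 0.1375, 0.002 rad / 2 = 0.001.

move_arm([
  [0.0015,0.001,0,0.0075,0.0025,0.0625,0.035],
  [0.0015,0.001,0,0.0075,0.0025,0.1125,0.035],
  [0.0015,0.001,0,0.0075,0.0025,0.1375,0.035],
  [0.0015,0.001,0,0.0075,0.0025,0.145,0.035],
  [0.0015,0.001,0,0.0075,0.0025,0.145,0.035],
  [0.0015,0.001,0,0.0075,0.0025,0.145,0.035],
])

```text
clock: 21.65
eef_pos: [446.2, 368.8, 14.0]
tcp_rot: [-3.138, -0.005, -0.049]
contact_force: [0.6, -0.4, -0.7]
opening: 0.575
grasp_force: 31.3
```

To row units: 0.002 m / 0.4 = 0.005.

move_arm([
  [0,0,0,0,0,0,0.035],
  [0,0,0,0,0,0.005,0.035],
  [0,0,0,0,0,0.005,0.035],
])

```text
clock: 22.02
eef_pos: [445.7, 368.4, 11.1]
tcp_rot: [-3.139, -0.004, -0.049]
contact_force: [0.1, -0.8, -0.8]
opening: 0.577
grasp_force: 31.3
```

To row units: 0.002 m / 0.4 = 0.005.

move_arm([
  [0,0,0,0,0,0.005,0.035],
  [0,0,0,0,0,0.005,0.035],
  [0,0,0,0,0,0.005,0.035],
])

```text
clock: 22.4
eef_pos: [446.0, 368.6, 9.8]
tcp_rot: [-3.138, -0.004, -0.049]
contact_force: [-1.3, -1.3, 7.4]
opening: 0.573
grasp_force: 31.9
```

Contact at 7 N, so it's on the floor. Release and retreat upward.

To row units: -0.15 m / 0.4 = -0.375, -0.11 m / 0.4 = -0.275.

move_arm([
  [0,0,0,0,0,0,0.055],
  [0,0,0,0,0,0,0.068],
  [0,0,0,0,0,0,0.068],
  [0,0,0,0,0,-0.05,0.068],
  [0,0,0,0,0,-0.15,0.068],
  [0,0,0,0,0,-0.275,0.068],
  [0,0,0,0,0.05,-0.375,0.068],
  [0,0,0,0,0.15,-0.375,0.068],
])

```text
clock: 23.4
eef_pos: [444.4, 309.8, 163.9]
tcp_rot: [-3.133, -0.011, -0.048]
contact_force: [1.0, 0.2, -1.3]
opening: 0.791
grasp_force: 0.0
```

Run:
```python
from m import *
im,d,p=shot('wrist','w11'); P=cloud(d,p); S=cv2.cvtColor(im,cv2.COLOR_RGB2HSV)[...,1]
m=(S<90)&(P[...,2]>15)&(P[...,2]<75)&(abs(P[...,0]-446)<45)&(abs(P[...,1]-369)<45); A=P[m]
print(np.percentile(A,[2,50,98],axis=0).round(1).tolist(),'apex',A[A[:,2]>A[:,2].max()-4].mean(0))
plan((433,48,150,-.05))
```

```text
[[423.5, 345.9, 26.5], [447.8, 365.1, 40.9], [466.4, 389.2, 59.2]] apex [442.96568368 368.87318779  58.81778788]
[-0.0028, -0.0061, 0.0017, 0.0034, 0.2564, 0.011]
```

White garlic stands upright, apex 59 mm. Next is the purple bulb.

To row units: 0.256 m / 0.4 = 0.64, 0.235 m / 0.4 = 0.5875, -0.006 rad / 2 = -0.003.

move_arm([
  [0,0,0,0,0.1,0,0.07],
  [0,-0.003,0,0,0.225,0,0.07],
  [0,-0.003,0,0.0025,0.35,0,0.07],
  [0,-0.003,0,0.005,0.475,0.025,0.07],
  [0,-0.003,0,0.0075,0.5875,0.05,0.07],
  [-0.0015,-0.003,0,0.0075,0.64,0.1,0.07],
  [-0.0015,-0.003,0,0.0075,0.64,0.15,0.07],
  [-0.0015,-0.003,0,0.0075,0.64,0.15,0.07],
])

```text
clock: 24.45
eef_pos: [432.1, 52.2, 98.1]
tcp_rot: [3.142, 0.004, -0.05]
contact_force: [0.3, 0.5, 0.3]
opening: 0.818
grasp_force: 0.0
```

Run:
```python
from m import *
im,d,p=shot('wrist','w12'); hsv=cv2.cvtColor(im,cv2.COLOR_RGB2HSV); H,S=hsv[...,0],hsv[...,1]; P=cloud(d,p)
m=(H>140)&(H<176)&(S>40)&(P[...,2]<80)&(P[...,2]>22)&(abs(P[...,0]-433)<40)&(abs(P[...,1]-48)<40); y,x=np.nonzero(m)
q=onplane(np.c_[x,y],p,34); A=P[m]; print(len(q),cv2.minEnclosingCircle(np.float32(q[:,:2])),cv2.minAreaRect(np.float32(q[:,:2])),A.max(0),A.min(0),'apex',A[A[:,2]>A[:,2].max()-4].mean(0))
plan((432.7,47.7,20,-.05))
```

```text
2388 ((432.21942138671875, 46.996524810791016), 21.69154930114746) ((432.6250915527344, 47.8470458984375), (41.08485412597656, 41.34060287475586), 41.73980712890625) [453.94089537  67.98707624  62.77878078] [416.05061962  27.93096856  34.27975633] apex [433.69547484  47.40341878  60.84062355]
[-0.0001, 0.0026, 0.0006, 0.0004, 0.0048, 0.0787]
```

To row units: 0.078 m / 0.4 = 0.195, 0.07 m / 0.4 = 0.175, 0.003 rad / 2 = 0.0015.

move_arm([
  [0,0.0015,0,0,0.01,0.1,0.07],
  [0,0.0015,0,0,0.01,0.175,0.07],
  [0,0.0015,0,0,0.01,0.195,0.07],
  [0,0.0015,0,0,0.01,0.195,0.07],
  [0,0.0015,0,0,0.01,0.195,0.025],
  [0,0.0015,0,0,0.01,0.195,0.025],
  [0,0.0015,0,0,0.01,0.195,0.025],
  [0,0.0015,0,0,0.01,0.195,0.025],
], grip_force=25)

```text
clock: 25.5
eef_pos: [433.5, 48.7, 21.5]
tcp_rot: [-3.141, -0.003, -0.049]
contact_force: [-1.8, 0.9, 9.9]
opening: 0.459
grasp_force: 23.9
```

To row units: -0.23 m / 0.4 = -0.575, -0.19 m / 0.4 = -0.475.

move_arm([
  [0,0,0,0,0,-0.075,0.025],
  [0,0,0,0,0,-0.175,0.025],
  [0,0,0,0,0,-0.25,0.025],
  [0,0,0,0,-0.1,-0.25,0.025],
  [0,0,0,0,-0.225,-0.25,0.025],
  [0,0,0,0.0125,-0.35,-0.25,0.025],
  [0,0,0,0.0125,-0.475,-0.225,0.025],
  [0,0,0,0.0125,-0.575,-0.175,0.025],
], grip_force=30)

```text
clock: 26.5
eef_pos: [449.6, 280.5, 91.4]
tcp_rot: [-3.139, -0.004, -0.049]
contact_force: [0.9, -0.5, 0.2]
opening: 0.448
grasp_force: 30.2
```

Run:
```python
from m import *
plan((444,285,9,-.05)); s=sensors.sense(); print(s['opening'],s['grasp_force'],s['eef_pos'])
im,d,p=shot('wrist','w13'); im,d,p=shot('side','sd13'); a=cv2.imread('pics/sd13.png')
cv2.imwrite('pics/v13.png',np.hstack([cv2.resize(a[170:360,60:320],(400,300)),cv2.resize(cv2.imread('pics/w13.png'),(400,300))]))
```

```text
[-0.0022, -0.0038, 0.0014, -0.0062, -0.004, 0.0824]
0.44802180506161304 30.230343947187066 [449.63151371 280.52422786  91.44106805]
```

View pics/v13.png

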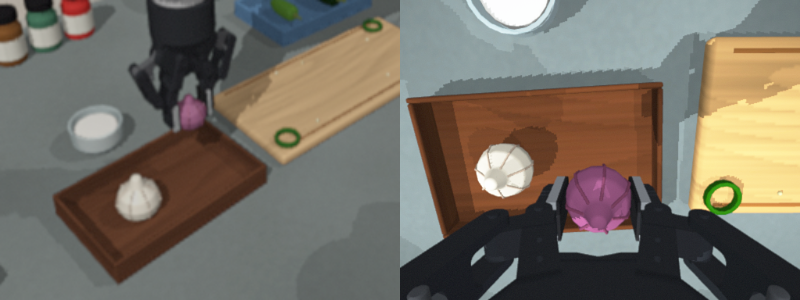

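The white garlic stands upright and the purple one is held upright over the free half of the tray. I'll lower it.

To row units: 0.082 m / 0.4 = 0.205, -0.004 m / 0.4 = -0.01, -0.003 rad / 2 = -0.0015.

move_arm([
  [0,-0.0015,0,-0.0075,-0.01,0.075,0.025],
  [0,-0.0015,0,-0.0125,-0.01,0.1375,0.025],
  [0,-0.0015,0,-0.0125,-0.01,0.1875,0.025],
  [0,-0.0015,0,-0.0125,-0.01,0.2,0.025],
  [0,-0.0015,0,-0.0125,-0.01,0.2,0.025],
  [0,-0.0015,0,-0.0125,-0.01,0.2025,0.025],
  [0,-0.0015,0,-0.0125,-0.01,0.205,0.025],
  [0,-0.0015,0,-0.0125,-0.01,0.205,0.025],
])

```text
clock: 27.6
eef_pos: [444.3, 282.4, 8.7]
tcp_rot: [-3.141, 0.001, -0.049]
contact_force: [-0.7, -0.3, 2.3]
opening: 0.453
grasp_force: 30.5
```

Touching the floor. Release and go up.

To row units: -0.21 m / 0.4 = -0.525, -0.16 m / 0.4 = -0.4.

move_arm([
  [0,0,0,0,0,0,0.045],
  [0,0,0,0,0,0,0.058],
  [0,0,0,0,0,0,0.058],
  [0,0,0,0,0,-0.05,0.058],
  [0,0,0,0,0,-0.15,0.058],
  [0,0,0,0,0,-0.275,0.058],
  [0,0,0,0,0.1,-0.4,0.058],
  [0,0,0,0,0.225,-0.525,0.058],
])

```text
clock: 28.6
eef_pos: [440.3, 198.6, 213.1]
tcp_rot: [-3.141, 0.001, -0.048]
contact_force: [-0.0, 0.7, 1.0]
opening: 0.681
grasp_force: 0.0
```

To row units: 0.15 m / 0.4 = 0.375, 0.12 m / 0.4 = 0.3.

move_arm([
  [0,0,0,-0.05,0.1,-0.1,0.058],
  [0,0,0,-0.1,0.2,-0.15,0.058],
  [0,0,0,-0.125,0.3,-0.15,0.058],
  [0,0,0,-0.125,0.375,-0.15,0.058],
  [0,0,0,-0.125,0.375,-0.15,0.058],
  [0,0,0,-0.125,0.375,-0.15,0.058],
])

```text
clock: 29.35
eef_pos: [383.2, 52.0, 271.5]
tcp_rot: [-3.141, 0.002, -0.05]
contact_force: [0.7, 0.5, 0.5]
opening: 0.679
grasp_force: 0.0
```

Run:
```python
from m import *
im,d,p=shot('side','sd14'); im,d,p=shot('scene','s14'); P=cloud(d,p); X,Y,Z=P[...,0],P[...,1],P[...,2]
hsv=cv2.cvtColor(im,cv2.COLOR_RGB2HSV); S=hsv[...,1];H=hsv[...,0]
for k,r in dict(purple=(405,485,255,315),white=(410,490,340,400),salt=(540,670,280,400)).items():
    A=P[(X>r[0])&(X<r[1])&(Y>r[2])&(Y<r[3])&(Z>12)]; print(k,np.percentile(A,[2,50,98],axis=0).round(1).tolist(),'apex',A[A[:,2]>A[:,2].max()-4].mean(0).round(1))
g=(H>35)&(H<85)&(S>70)&(X>580)&(X<730)
for k,r in dict(pob=(-240,-125),jal=(-110,-20)).items():
    A=P[g&(Y>r[0])&(Y<r[1])&(Z>12)&(Z<90)]; print(k,np.percentile(A,[2,50,98],axis=0).round(1).tolist())
cv2.imwrite('pics/v14.png',np.hstack([cv2.resize(cv2.imread('pics/s14.png')[90:300,110:440],(400,300)),cv2.resize(cv2.imread('pics/sd14.png')[140:360,60:400],(400,300))]))
```

```text
purple [[428.9, 264.5, 13.7], [453.3, 281.7, 32.8], [465.6, 300.2, 49.1]] apex [445.4 282.6  49. ]
white [[424.1, 344.7, 15.2], [453.2, 367.1, 39.7], [468.8, 391.0, 59.6]] apex [443.5 369.6  59.2]
salt [[561.4, 306.8, 15.0], [594.6, 339.4, 28.8], [628.2, 370.5, 38.5]] apex [592.9 338.9  39.5]
pob [[611.2, -187.2, 30.1], [664.3, -166.9, 45.7], [704.1, -151.2, 53.9]]
jal [[636.8, -89.2, 20.2], [666.6, -74.1, 31.3], [695.6, -63.0, 37.9]]
```

View pics/v14.png

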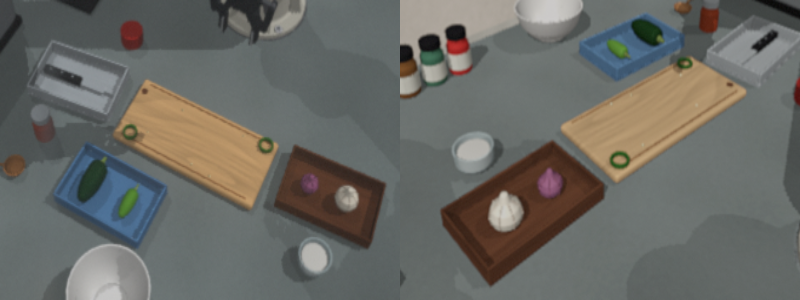

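Both views show everything in place: knife in the steel tray, peppers level on the blue tray's floor, both bulbs upright in the dark tray, salt dish unmoved and the arm clear.

```bash
python3 -c "
from rig import order
print(order.sign_off())"
```

```text
the job is handed in; nothing more can be done
None
```

The job is handed in with every item measured in its place and the salt dish unmoved, at about 29 s on the robot's clock; the hand-in returned no verdict.

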